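Seat the keyed ring mandrel in the ring-size reader and hold it down

ROBOT

A 6-joint arm with a two-finger parallel gripper is mounted at the origin on the work surface. World frame = base frame: x ahead of the robot, y to its left, z up, the work surface at z = 0. Lengths are in m, angles in rad, forces in N, time in s.
With the tool pointing down it reaches from about 0.35 to 0.975 m from the base axis. Payload 4.9 kg.
Tool frame: the origin (TCP) lies at the very end of the fingers, on their centre line; the grasp point (between the pads) lies 19 mm behind it; x points along the fingers, z is the direction in which the jaws open and shut, and the axes are right-handed (so a half turn about x gives the same grasp; the last joint's range is limited). The gripper opens to 85 mm and grips with 20 to 120 N. Pads are 22 mm wide; open, the fingers measure 114 mm over their backs; the gripper's body (76 mm by 85 mm) begins 54 mm behind the grasp point. The pads swing forward as they close: fully open they stand 13 mm farther back than shut.
Start: joints at [-1.347, 0.053, 1.613, -0, 1.476, -0.119], TCP at [0.21, -0.589, 0.198] pointing down, gripper open.
Joint ranges: [-3.01, 3.01], [-1.01, 2.22], [0.06, 2.58], [-1.02, 4.17], [0.09, 2.62], [-3.14, 3.14]. Speed limits (rad/s): [2.57, 2.57, 3.14, 3.14, 3.14, 3.14].

INTERFACE

Orientations are given as a rotation vector (axis times angle).
In Python, from cell import monitor, snapshot, get_calibration, bot gives the robot as it stands.
- The arm moves only by the tool step_arm, never from a script. Its arguments are lists of equal length, an entry for each row: "fingers": the opening, from 0 (shut) to 1 (fully open); "slide": the shift along the tool's x, y, z in mm, a list of three; "dr": the turn, a rotation vector about the tool's x, y, z in degrees, a list of three. A call has 1 to 10 rows; each row shifts and turns the commanded pose from where the row before left it, along the tool's axes as they then stand; what a row does not reach is not made up. A row lasts 1/8 s, in which the tool goes at most 62.5 mm and 10.7 degrees, less where a joint would pass 70% of its speed; a pose out of reach is approached as far as the arm can. A call is refused whole if a number of a shift passes 62.5 or a number of a turn 10.7, either way. A call with a gripper value outside its range is refused whole. The fingers move at their own pace and stop on an object; the grip force is fixed at half the most. Time passes only in rows, so rows that do not move let the fingers close. It gives the time, the measured TCP pose, the force and the opening at its end, in the units of the state.
- monitor.state(): the state, without advancing time (a new reading comes with each control period).
- snapshot(name): name is "side" or "top"; returns the picture (420x560x3 uint8, blue, green, red); there is no depth.
- get_calibration(name): a dict with "fov_y" (degrees; the focal length in pixels is half the picture's height over the tangent of half this angle, whatever the lens; pixels are square), "cx", "cy" (the principal point, pixels), "R" (3x3) and "t" (3): a world point X has camera coordinates R X + t. Camera axes: x right, y down, z forward; pixel columns grow to the right and rows downward; lengths in m; the calibration is good to about 2 mm. A picture is of the moment at which its call begins. get_calibration takes no time and is no camera call.
- bot.sign_off(): hands the job in, once; it reports no verdict.
The state is a dict: "time_s": time; "joint_pos": joint angles; "qvel": joint speeds; "tau": joint torques, N m; "eef_pos": TCP position; "orientation": TCP orientation; "force": force on the tool from outside, world axes, zero at the start; "torque": the same for the moment, N m; "gripper_width": opening from 0.0 (shut) to 1.0 (fully open).
Only numpy, scipy, OpenCV 4.12 (cv2) and the standard library are available. Lean on these libraries where they do the work, as an engineer would, in place of code of your own. Each camera call takes 0.05 s, during which the arm holds its last target.

TASK

Zero the ring-size reader: take the ring mandrel with the cross-shaped foot and flat tang out of the walnut stand, slide its foot down into the reader's socket, turned so that the four lugs mesh with the four slots, and push it fully home against the spring until its collar sits on the socket's rim. Finish while still holding the mandrel upright and pressed down; do not let it go. Leave the plain mandrel, the loupe, the signet ring and the pocket watch where they are.

Things in the scene. Friction and masses are not known exactly. Their poses are not given: they have to be found in the camera images.
- mandrel: Keyed ring mandrel, upright in one recess of the stand, loose, about 0.18 kg. Origin: centre of its underside, z up its axis. Steel foot 0 to 22 mm high: two crossed bars 29 mm long, 8 mm wide, along its x and y (four lugs). Round neck, 24 mm across, to 34 mm; collar 46 mm across, 34 to 40 mm; black cone, 28 mm across at 40 mm, 19 at 92 mm; then the flat tang.
- tang (a point): Middle of the mandrel's flat steel tang, 110 mm above its underside, same axes as the mandrel. The tang reaches from 92 to 128 mm, measures 26 mm along x and 10 mm along y: grip it from above across the 10 mm.
- socket_mouth (a point): Centre of the rim of the reader's steel socket, 65 mm above the counter, z up. Mouth flared: 40 mm across, 33 mm at 4 mm depth; round bore 33 mm to 14 mm depth; then four slots 10.4 mm wide, a cross along this frame's x and y, to 28 mm depth, where the spring pad lies. Mandrel fully home: its underside 34 mm below this point, collar on the rim.
- slot_edge (a point): On the socket's axis, 14 mm below the rim, where the slots begin; same axes. Any quarter turn of the mandrel fits; with lugs over about 5 degrees off, the foot stands on the slot edges here. Four stub arms outside the rim (34 mm radius, 8 mm wide) line up with the slots. The socket swivels about z against a drag of 0.25 N m and stays where left.
- plain_mandrel: Plain mandrel, to be left alone: stands loose in the other recess, same size and cone, but with a round foot and a ball of 22 mm diameter on top (top at 126 mm). Origin: centre of its underside.
- stand: Fixed walnut block, 80 x 190 x 22 mm (x, y, z), origin under its centre; two round recesses 36 mm across and 12 mm deep at y = +50 and -50 mm, one mandrel in each (their undersides 10 mm above the counter).
- pad (a joint): Spring pad under the slot, m: 0 when up, 0.006 when the mandrel is fully home (collar on the rim), end of travel 0.008. Its spring pushes up with 4 N at 0 and 8.8 N at 0.006, more than the mandrel's weight, so it must be kept pressed.
- reader: Fixed grey ring-size reader: housing 50 mm high, origin on the counter under the socket axis, from -60 to +120 mm along its x and 130 mm wide along y; the display at its back (+x, from 60 mm on) rises to 80 mm.
- loupe: Loose steel loupe, 20 mm high, lying on the counter, 75 mm long; leave it. Origin under its lens.
- signet_ring: Loose gold signet ring, 24 mm across, 10 mm high, lying on the counter; leave it. Origin under its centre.
- watch: Loose silver pocket watch, 48 mm across, 13 mm thick, lying face up on the counter; leave it. Origin under its centre.

How it is judged:
On the way, in this order (a step that is already met when the one before it is completed fails the run):
1. the keyed mandrel is lifted clear of its stand (height (world z) of mandrel above 0.03 m and contact force between mandrel and stand below 0.05 N), for 0.1 s.
2. its foot is in the socket's bore (horizontal distance between mandrel and socket_mouth below 0.005 m and z of mandrel in the frame of socket_mouth below -0.006 m), for 0.05 s.
At the end, for the whole second after the job is handed in: The keyed mandrel is upright (within 4 degrees), at rest, within 3 mm of the socket's axis, its underside at least 31.5 mm below the rim (home is 34), the pad pressed down over 4 mm and pushing back over 3 N, the gripper still on the mandrel (over 2 N) (value of joint pad above 0.004 m and z of mandrel in the frame of socket_mouth below -0.0315 m and horizontal distance between mandrel and socket_mouth below 0.003 m and angle between mandrel's own z axis and vertical below 0.07 rad and contact force between mandrel and the fingers above 2 N and contact force between mandrel and pad above 3 N and linear speed of mandrel below 0.02 m/s); the arm keeps its last pose, push and grip.
It fails at once if the plain mandrel is shifted or tipped (distance of plain_mandrel from where it was at the start of the episode above 0.015 m or angle between plain_mandrel's own z axis and vertical above 0.3 rad).
It fails at once if the loupe, the signet ring or the watch is shifted (distance of any of loupe, signet_ring, watch from where it was at the start of the episode above 0.02 m).
It also fails if it takes over 42 s, if anything falls off the work surface, if the arm or the gripper's body presses on something with over 40 N, if the wrist force passes 120 N, or if a joint passes its speed limit or range.

## Working session

There is one attempt and no reset: what is moved stays moved. The work goes in short steps, Python scripts to look and compute and a tool call to move; the robot and the scene stay as the last step left them, time stands still between calls to the robot, and variables do not carry over. Pictures are saved under pics/ and viewed, and the job is handed in when it is done.

Besides the shell and the picture viewer there is one more tool, called after ">>>" by a JSON object that holds its "name" and its "arguments". step_arm: Moves the arm, as the interface text tells. Its arguments: {"type":"object","properties":{"fingers":{"type":"array","items":{"type":"number"}},"slide":{"type":"array","items":{"type":"array","items":{"type":"number"}}},"dr":{"type":"array","items":{"type":"array","items":{"type":"number"}}}},"required":["fingers","slide","dr"]}

```bash
ls; mkdir -p pics; python3 - <<'E'
from cell import monitor, snapshot, get_calibration, bot
import cv2
print(monitor.state())
for n in("side","top"):
    cv2.imwrite(f"pics/{n}0.png",snapshot(n)); print(n,get_calibration(n))
E
```

```text
pics
{'time_s': 0.0, 'joint_pos': array([-1.34701014e+00,  5.33820364e-02,  1.61430694e+00,  5.03098298e-06,
        1.47599141e+00, -1.18994690e-01]), 'qvel': array([ 0.00051566, -0.00063921,  0.00097208, -0.00106866,  0.00247015,
       -0.00077121]), 'tau': array([ 1.74127992e-03, -3.93678653e+01, -3.70177746e+01, -3.31151682e-05,
        6.99217970e-03,  1.71772604e-05]), 'eef_pos': array([ 0.2099166 , -0.5879544 ,  0.19633975]), 'orientation': array([ 0.95446463,  1.35367678, -0.95214712]), 'force': array([-0.37707525,  0.75550342,  0.57232817]), 'torque': array([-0.00033874,  0.01703398,  0.01669778]), 'gripper_width': 0.9995796786654342}
side {'fov_y': 45.81584246614402, 'cx': 281.8199780833928, 'cy': 205.3157731490336, 'R': array([[ 0.9914639 , -0.12965481, -0.01374667],
       [-0.08417497, -0.55600931, -0.82690279],
       [ 0.09956864,  0.82100139, -0.56217684]]), 't': array([-0.57458199,  0.14119496,  0.90442056])}
top {'fov_y': 53.934922152236396, 'cx': 281.4088915721263, 'cy': 214.4296728256267, 'R': array([[-0.02574137, -0.99964385,  0.0070398 ],
       [-0.99874161,  0.02541365, -0.04323578],
       [ 0.04304148, -0.00814389, -0.99904009]]), 't': array([0.01591444, 0.58045417, 0.72861695])}
```

View pics/side0.png

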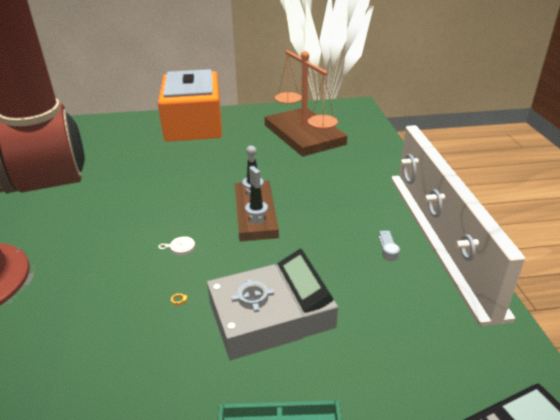

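View pics/top0.png

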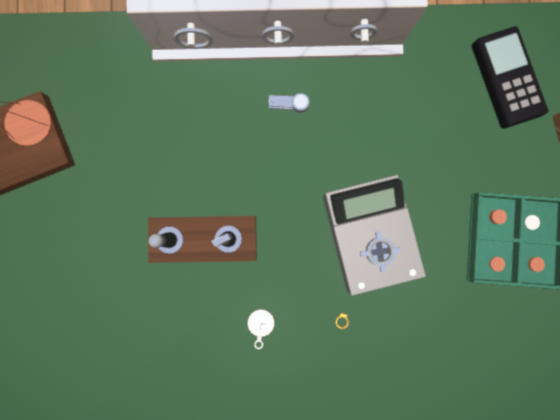

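The side view shows the keyed mandrel at about (256,195), with the socket at about (253,294). In the top view the keyed mandrel is at (228,239), the plain one at (168,240), and the socket at (380,251). I'll enlarge both.

```bash
cat > h.py <<'E'
import numpy as np, cv2
from cell import monitor, snapshot, get_calibration, bot
def crop(img,u,v,w,h,s,fn):
    c=cv2.resize(img[v:v+h,u:u+w],None,fx=s,fy=s,interpolation=cv2.INTER_CUBIC)
    for k in range(0,w,10):
        cv2.line(c,(k*s,0),(k*s,6 if (u+k)%50 else 14),(0,255,255),1)
        if k%20==0: cv2.putText(c,str(u+k),(k*s,24),0,.4,(0,255,255),1)
    for k in range(0,h,10):
        cv2.line(c,(0,k*s),(6,k*s),(0,255,255),1)
        if k%20==0: cv2.putText(c,str(v+k),(8,k*s+4),0,.4,(0,255,255),1)
    cv2.imwrite(fn,c)
def cam(n):
    c=get_calibration(n); f=210/np.tan(np.radians(c['fov_y']/2)); return f,c['cx'],c['cy'],np.array(c['R']),np.array(c['t'])
def atz(n,uv,z):
    f,cx,cy,R,t=cam(n); d=R.T@np.array([(uv[0]-cx)/f,(uv[1]-cy)/f,1]); C=-R.T@t
    return C+d*(z-C[2])/d[2]
def proj(n,X):
    f,cx,cy,R,t=cam(n); p=R@np.array(X)+t; return np.array([cx+f*p[0]/p[2],cy+f*p[1]/p[2]])
E
python3 - <<'E'
from h import *
t=cv2.imread('pics/top0.png');s=cv2.imread('pics/side0.png')
crop(t,140,200,130,80,6,'pics/t_st.png')
crop(t,325,205,110,80,7,'pics/t_so.png')
crop(s,220,140,80,110,5,'pics/s_st.png')
crop(s,200,245,140,100,5,'pics/s_so.png')
E
```

```text
(no output)
```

View pics/t_st.png

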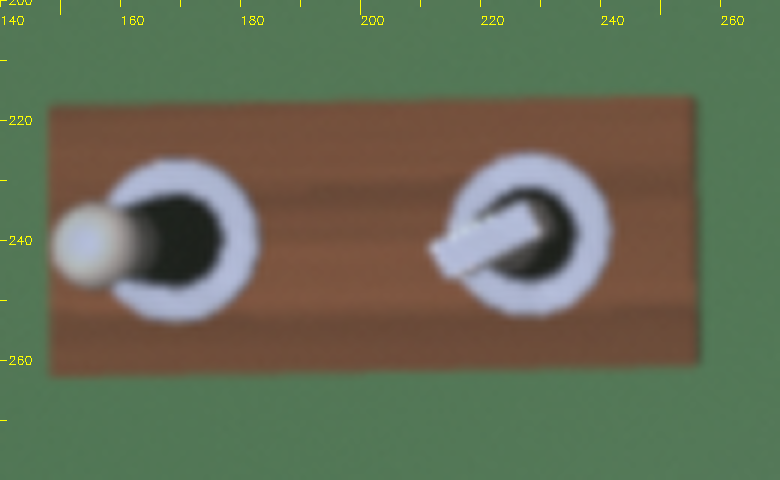

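View pics/t_so.png

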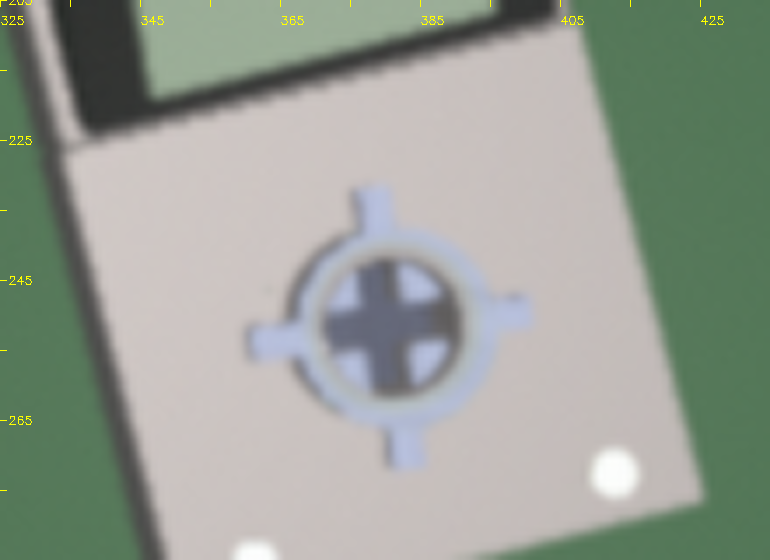

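View pics/s_st.png

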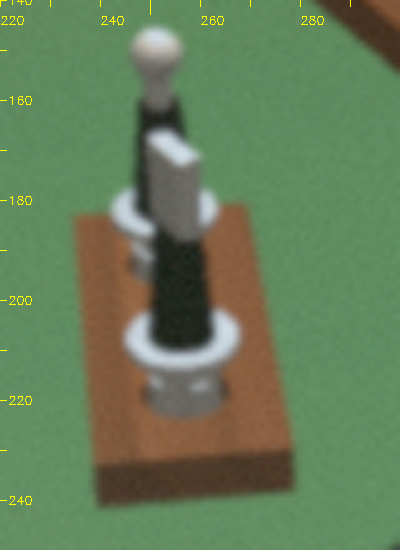

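View pics/s_so.png

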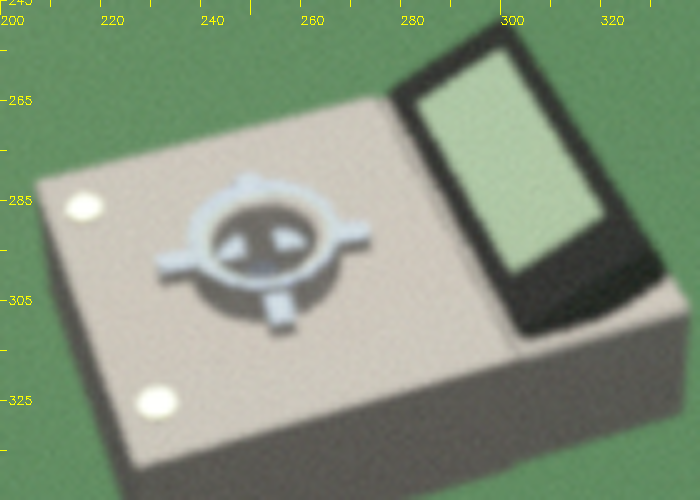

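```bash
cat > m.py <<'E'
from h import *
T=lambda c,u,v,s:((c[0]+.5)/s-.5+u,(c[1]+.5)/s-.5+v)
a=lambda c:T(c,140,200,6); b=lambda c:T(c,325,205,7); cs=lambda c:T(c,220,140,5); d=lambda c:T(c,200,245,5)
np.set_printoptions(precision=4,suppress=True)
st=[atz('top',a(c),.022) for c in [(49,105),(696,97),(700,366),(50,376)]]
for p in st:print('stand',p)
print('centre',np.mean(st,0),[np.linalg.norm(st[i]-st[i-1]) for i in range(4)], np.degrees(np.arctan2(*(st[0]-st[1])[[0,1]])))
print('collar top',atz('top',a((529,234)),.05),'plain',atz('top',a((177,240)),.05), 'side', atz('side',cs((182,337)),.05), atz('side',cs((163,210)),.05))
tt=[atz('top',a(c),.138) for c in [(428,247),(527,202),(544,232),(447,278)]]
for p in tt:print('tang',p)
print('tang c',np.mean(tt,0))
ax=tt[1]-tt[0]+tt[2]-tt[3]; print('tang x ang',np.degrees(np.arctan2(ax[1],ax[0])),[np.linalg.norm(tt[i]-tt[i-1]) for i in range(4)])
print('tang side',atz('side',cs((173,146)),.138))
print('rim top',atz('top',b((398,328)),.065),'side',atz('side',d((263,236)),.065))
for z in(.06,.065):
    P=[atz('top',b(c),z) for c in [(373,190),(406,465),(250,341),(532,311)]]
    v=P[0]-P[1];w=P[2]-P[3];print('arms',z,np.mean(P,0),np.linalg.norm(v),np.linalg.norm(w),np.degrees(np.arctan2(v[1],v[0])),np.degrees(np.arctan2(w[1],w[0])))
    P=[atz('side',d(c),z) for c in [(157,265),(371,231),(283,328),(246,180)]]
    v=P[0]-P[1];w=P[2]-P[3];print('arms side',z,np.mean(P,0),np.linalg.norm(v),np.linalg.norm(w),np.degrees(np.arctan2(v[1],v[0])),np.degrees(np.arctan2(w[1],w[0])))
s=monitor.state()
from scipy.spatial.transform import Rotation as Ro
print(s['eef_pos']);print(Ro.from_rotvec(s['orientation']).as_matrix())
E
python3 m.py
```

```text
stand [0.5816 0.2375 0.022 ]
stand [0.5791 0.0469 0.022 ]
stand [0.5    0.0476 0.022 ]
stand [0.502  0.2381 0.022 ]
centre [0.5407 0.1425 0.022 ] [np.float64(0.07954739395250537), np.float64(0.1905877329553516), np.float64(0.07913023433268225), np.float64(0.1905787099467338)] 0.7496142999360139
collar top [0.5403 0.0935 0.05  ] plain [0.5412 0.193  0.05  ] side [0.5395 0.0918 0.05  ] [0.5399 0.1911 0.05  ]
tang [0.5388 0.1078 0.138 ]
tang [0.5493 0.0831 0.138 ]
tang [0.5418 0.079  0.138 ]
tang [0.531  0.1032 0.138 ]
tang c [0.5402 0.0933 0.138 ]
tang x ang -66.52658993157117 [np.float64(0.00901240472780558), np.float64(0.02683998798115705), np.float64(0.008553839572195441), np.float64(0.02648243563593448)]
tang side [0.54   0.0935 0.138 ]
rim top [ 0.5125 -0.1634  0.065 ] side [ 0.5117 -0.1653  0.065 ]
arms 0.06 [ 0.5127 -0.1628  0.06  ] 0.06608117846527035 0.06811800776875425 4.812712356503003 94.54487638110649
arms side 0.06 [ 0.5118 -0.1663  0.06  ] 0.0685057701654001 0.06748868626803253 -175.4884053060135 -84.69431439792659
arms 0.065 [ 0.5129 -0.1616  0.065 ] 0.06560433478279624 0.06762646626750318 4.812712356502996 94.54487638110645
arms side 0.065 [ 0.5117 -0.1714  0.065 ] 0.06789114838157478 0.0668831895829805 -175.48840530601353 -84.69431439792658
[ 0.2099 -0.588   0.1964]
[[-0.0004  0.9418  0.3361]
 [ 0.0019  0.3361 -0.9418]
 [-1.      0.0003 -0.0019]]
```

```bash
cat > plan.py <<'E'
import sys
from h import *
from scipy.spatial.transform import Rotation as Ro
def plan(x,y,z,yaw,N,dec=0):
    """rows from measured pose to tool-down pose, jaw axis (tool z) at yaw deg"""
    s=monitor.state(); p=s['eef_pos']; R=Ro.from_rotvec(s['orientation'])
    yr=np.radians(yaw); zt=np.array([np.cos(yr),np.sin(yr),0]); xt=np.array([0,0,-1.]); G=Ro.from_matrix(np.c_[xt,np.cross(zt,xt),zt])
    rv=(R.inv()*G).as_rotvec(degrees=True)
    z0=R.as_matrix()[:,2]
    print('t',s['time_s'],'p',p.round(4),'jaw',np.degrees(np.arctan2(z0[1],z0[0])).round(2),'tilt',np.degrees(np.arccos(-R.as_matrix()[2,0])).round(2),'F',s['force'].round(2),'M',s['torque'].round(3),'w',round(s['gripper_width'],3))
    print('need world',((np.array([x,y,z])-p)*1000).round(1),'rv tool',rv.round(2), 'now in tool mm',(R.inv().apply(np.array([x,y,z])-p)*1000).round(1))
    if N>1:
        dr=(rv/N).round(1); d=(np.array([x,y,z])-p)/N*1000; out=[];Rc=R
        for i in range(N):
            out.append(Rc.inv().apply(d).round(dec).tolist()); Rc=Rc*Ro.from_rotvec(dr,degrees=True)
        print('dr',dr.tolist()); 
        for k in range(0,N,10): print(out[k:k+10])
if __name__=='__main__': a=list(map(float,sys.argv[1:])); plan(*a[:5],int(a[5]) if len(a)>5 else 1)
E
python3 plan.py .540 .093 .196 23.5 20
```

```text
t 0.1 p [ 0.2099 -0.588   0.1964] jaw -70.36 tilt 0.11 F [-0.46 -1.07 -0.59] M [-0.014 -0.023 -0.001] w 0.998
need world [ 3.301e+02  6.810e+02 -4.000e-01] rv tool [-9.386e+01 -7.000e-02 -1.000e-01] now in tool mm [   1.6  539.8 -530.4]Traceback (most recent call last):
  File "plan.py", line 18, in <module>
    if __name__=='__main__': a=list(map(float,sys.argv[1:])); plan(*a[:5],int(a[5]) if len(a)>5 else 1)
                                                              ~~~~^^^^^^^^^^^^^^^^^^^^^^^^^^^^^^^^^^^^^
  File "plan.py", line 14, in plan
    for i in range(N):
             ~~~~~^^^
TypeError: 'float' object cannot be interpreted as an integer
```

```bash
sed -i 's/a\[:5\],int(a\[5\]) if len(a)>5 else 1/a[:4],int(a[4]) if len(a)>4 else 1/' plan.py; python3 plan.py .540 .093 .196 23.5 20
```

```text
t 0.1 p [ 0.2099 -0.588   0.1964] jaw -70.36 tilt 0.11 F [-0.46 -1.07 -0.59] M [-0.014 -0.023 -0.001] w 0.998
need world [ 3.301e+02  6.810e+02 -4.000e-01] rv tool [-9.386e+01 -7.000e-02 -1.000e-01] now in tool mm [   1.6  539.8 -530.4]
dr [-4.7, -0.0, -0.0]
[[0.0, 27.0, -27.0], [0.0, 29.0, -24.0], [0.0, 31.0, -22.0], [0.0, 33.0, -19.0], [0.0, 34.0, -16.0], [0.0, 35.0, -14.0], [0.0, 36.0, -11.0], [0.0, 37.0, -8.0], [0.0, 38.0, -5.0], [0.0, 38.0, -1.0]]
[[0.0, 38.0, 2.0], [0.0, 38.0, 5.0], [0.0, 37.0, 8.0], [0.0, 36.0, 11.0], [0.0, 35.0, 14.0], [0.0, 34.0, 17.0], [0.0, 33.0, 19.0], [0.0, 31.0, 22.0], [0.0, 29.0, 24.0], [0.0, 27.0, 27.0]]
```

>>> {"name": "step_arm", "arguments": {"fingers": [1,1,1,1,1,1,1,1,1,1], "slide": [[0,27,-27],[0,29,-24],[0,31,-22],[0,33,-19],[0,34,-16],[0,35,-14],[0,36,-11],[0,37,-8],[0,38,-5],[0,38,-1]], "dr": [[-4.7,0,0],[-4.7,0,0],[-4.7,0,0],[-4.7,0,0],[-4.7,0,0],[-4.7,0,0],[-4.7,0,0],[-4.7,0,0],[-4.7,0,0],[-4.7,0,0]]}}

```text
time_s: 1.35
eef_pos: [0.3746, -0.2457, 0.1971]
orientation: [0.318, 1.548, -0.318]
force: [0.9, -0.3, 0.0]
gripper_width: 1.003
```

>>> {"name": "step_arm", "arguments": {"fingers": [1,1,1,1,1,1,0.6,0.6,0.6,0.6], "slide": [[0,38,2],[0,38,5],[0,37,8],[0,36,11],[0,35,14],[0,34,17],[0,33,19],[0,31,22],[0,29,24],[0,27,27]], "dr": [[-4.7,0,0],[-4.7,0,0],[-4.7,0,0],[-4.7,0,0],[-4.7,0,0],[-4.7,0,0],[-4.7,0,0],[-4.7,0,0],[-4.7,0,0],[-4.7,0,0]]}}

```text
time_s: 2.6
eef_pos: [0.5409, 0.0952, 0.197]
orientation: [-0.326, 1.547, 0.326]
force: [0.7, 0.5, -0.3]
gripper_width: 0.602
```

>>> {"name": "step_arm", "arguments": {"fingers": [0.6,0.6], "slide": [[0,0,0],[0,0,0]], "dr": [[0,0,0],[0,0,0]]}}

```text
time_s: 2.85
eef_pos: [0.5404, 0.0937, 0.1971]
orientation: [-0.324, 1.548, 0.323]
force: [0.3, -0.3, -0.4]
gripper_width: 0.602
```

```bash
python3 plan.py .540 .093 .107 23.5; python3 - <<'E'
from h import *
crop(snapshot('side'),180,80,140,110,5,'pics/s1.png')
crop(snapshot('top'),140,170,140,110,5,'pics/t1.png')
print(monitor.state()['joint_pos'])
E
```

```text
t 2.85 p [0.5404 0.0937 0.1971] jaw 23.62 tilt 0.07 F [ 0.32 -0.26 -0.39] M [ 0.025 -0.009 -0.05 ] w 0.602
need world [ -0.4  -0.7 -90.1] rv tool [ 0.12 -0.07 -0.  ] now in tool mm [90.1 -0.5 -0.5]
[ 3.51970881e-02 -1.30026524e-01  1.79101003e+00 -2.83109153e-04
  1.48108259e+00 -3.76085690e-01]
```

View pics/s1.png

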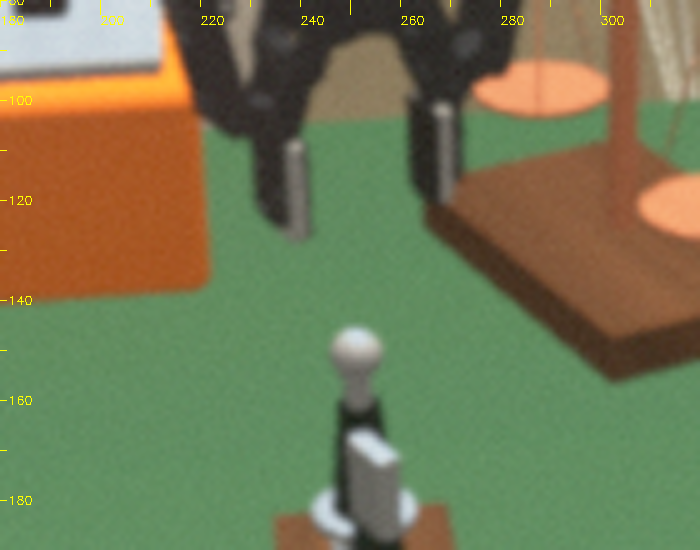

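The side view shows the open fingers (tips near (238,127) and (266,120)) straddling the tang, whose top is at (253,170), along the jaw axis. The pose agrees to under 1 mm, so I'll go down.

>>> {"name": "step_arm", "arguments": {"fingers": [0.6,0.6,0.6,0.6,0.6,0.6,0.6,0.6], "slide": [[0,-0.5,-0.5],[20,0,0],[20,0,0],[20,0,0],[15,0,0],[10,0,0],[5,0,0],[0,0,0]], "dr": [[0,0,0],[0,0,0],[0,0,0],[0,0,0],[0,0,0],[0,0,0],[0,0,0],[0,0,0]]}}

```text
time_s: 3.95
eef_pos: [0.5407, 0.0934, 0.1076]
orientation: [-0.324, 1.546, 0.324]
force: [-0.6, 0.3, -0.1]
gripper_width: 0.598
```

```bash
python3 plan.py .540 .093 .107 23.5; python3 - <<'E'
from h import *
crop(snapshot('side'),200,120,110,110,5,'pics/s2.png')
E
```

```text
t 3.95 p [0.5407 0.0934 0.1076] jaw 23.64 tilt 0.01 F [-0.6   0.31 -0.12] M [-0.043 -0.022  0.022] w 0.598
need world [-0.7 -0.4 -0.6] rv tool [0.14 0.01 0.  ] now in tool mm [ 0.6 -0.1 -0.8]
```

View pics/s2.png

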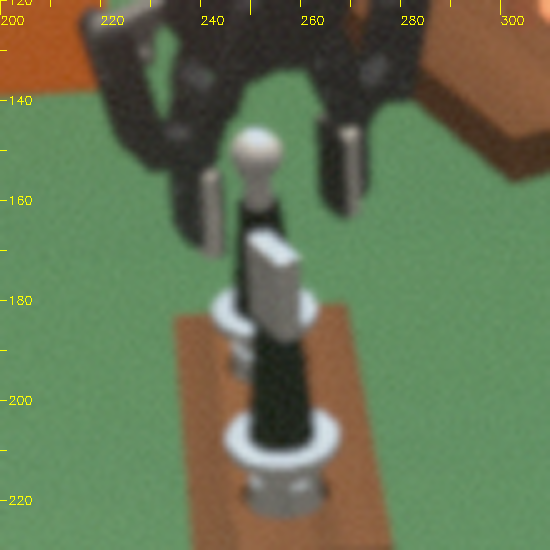

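```bash
python3 - <<'E'
from h import *
print(monitor.state()['time_s'])
for z in (.102,.107,.113,.12,.138): print(z,proj('side',[.5405,.0932,z]),proj('top',[.5405,.0932,z]))
a=np.radians(23.6);
for z in(.107,.112,.12):
  for r in(-.0255,.0255):print(z,proj('side',[.5405+r*np.cos(a),.0932+r*np.sin(a),z]))
crop(snapshot('top'),130,160,150,110,5,'pics/t2.png')
E
```

```text
4.0
0.102 [255.28910539 184.74168535] [223.90883054 238.96423313]
0.107 [255.17753971 182.57416466] [223.48553601 239.01597296]
0.113 [255.04280847 179.95657874] [222.96883633 239.07912982]
0.12 [254.88443441 176.87965541] [222.35361725 239.15432883]
0.138 [254.47120712 168.85139176] [220.70719558 239.35557305]
0.107 [243.61952405 186.26206342]
0.107 [266.48433461 178.96642469]
0.112 [243.47225895 184.0685    ]
0.112 [266.40569471 176.79980367]
0.12 [243.23483461 180.53198445]
0.12 [266.27893065 173.30730528]
```

View pics/t2.png

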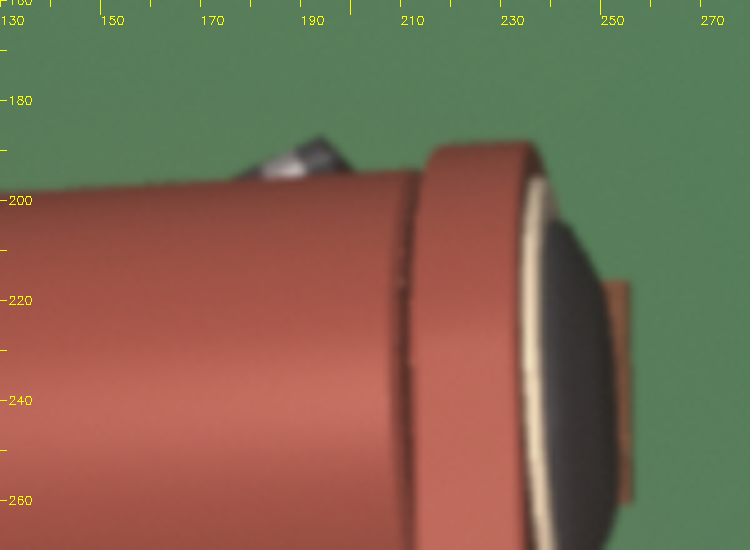

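```bash
python3 - <<'E'
from h import *
im=snapshot('side')
cv2.imwrite('pics/s3full.png',im)
crop(im,205,90,80,75,10,'pics/s3a.png')
crop(im,215,135,75,60,10,'pics/s3.png')
E
```

```text
(no output)
```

View pics/s3.png

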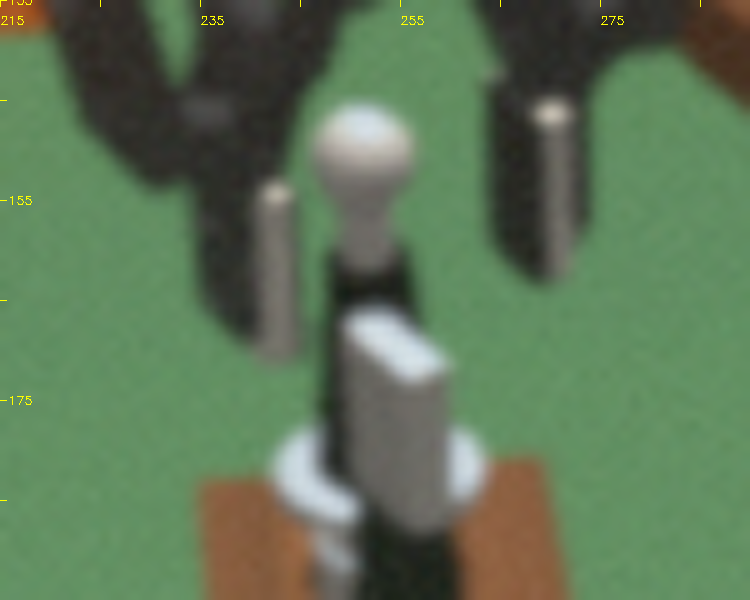

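View pics/s3full.png

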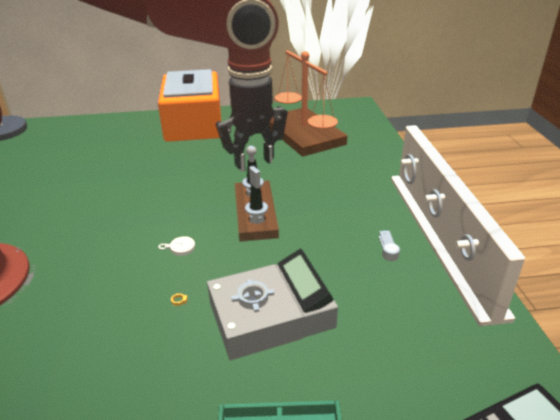

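```bash
python3 - <<'E'
from h import *
a=np.radians(23.6); j=np.array([np.cos(a),np.sin(a),0]); ty=np.cross(j,[0,0,-1]); print('tool y',ty)
c=np.array([.5405,.0932,.1076])
for off in ([0,0,0],[0,0,.008],[0,0,.03],[0,.025,0],[0,.025,.008],[0,.02,.013]):
    o=[]
    for r in(-.0255,.0255):
      for w in(-.011,.011):
        for h in (0,.038): o.append(proj('side',c+off+r*j+w*ty+[0,0,h]).round(0).astype(int).tolist())
    print(off,o)
E
```

```text
tool y [-0.40034903  0.91636273  0.        ]
[0, 0, 0] [[246, 189], [245, 171], [241, 183], [240, 167], [269, 181], [269, 164], [264, 176], [263, 160]]
[0, 0, 0.008] [[246, 185], [245, 168], [241, 180], [240, 163], [269, 178], [269, 161], [264, 173], [263, 156]]
[0, 0, 0.03] [[245, 175], [244, 157], [240, 170], [239, 153], [269, 168], [268, 150], [263, 163], [263, 146]]
[0, 0.025, 0] [[245, 182], [244, 165], [240, 177], [239, 160], [268, 175], [267, 158], [263, 170], [262, 154]]
[0, 0.025, 0.008] [[245, 178], [244, 161], [240, 174], [239, 157], [268, 171], [267, 154], [262, 167], [262, 150]]
[0, 0.02, 0.013] [[245, 177], [244, 160], [240, 173], [239, 156], [268, 170], [267, 153], [263, 166], [262, 149]]
```

```bash
python3 - <<'E'
from h import *
im=snapshot('top'); cv2.imwrite('pics/t3full.png',im)
crop(im,160,170,60,40,12,'pics/t3.png')
a=np.radians(23.6); j=np.array([np.cos(a),np.sin(a),0]); ty=np.cross(j,[0,0,-1])
c=np.array([.5405,.0932,.1076])
for h in(.038,.046,.078):
  for w in(-.011,.011):
    print(h,w,proj('top',c+.0255*j+w*ty+[0,0,h]),proj('top',c+.0335*j+w*ty+[0,0,h]))
E
```

```text
0.038 -0.011 [219.52974103 220.53356178] [217.25453045 215.60882614]
0.038 0.011 [205.91026855 226.87578372] [203.63951902 221.94361118]
0.046 -0.011 [218.74272727 220.37664368] [216.43754702 215.38629101]
0.046 0.011 [204.94061221 226.80344211] [202.64001369 221.80545279]
0.078 -0.011 [215.372759   219.70472533] [212.93936718 214.43343457]
0.078 0.011 [200.78831187 226.49365802] [198.36003698 221.21384542]
```

View pics/t3.png

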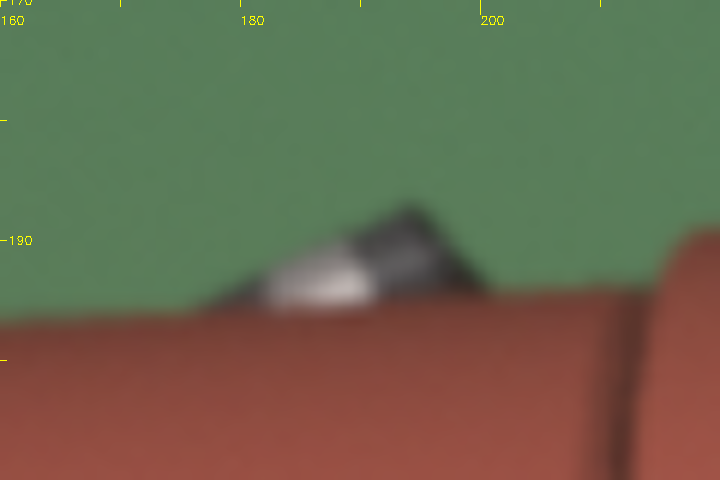

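View pics/t3full.png

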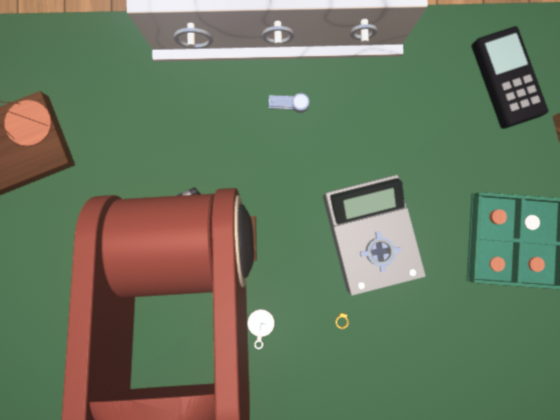

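```bash
python3 - <<'E'
from h import *
from scipy.optimize import least_squares
a=np.radians(23.6); j=np.array([np.cos(a),np.sin(a),0]); ty=np.cross(j,[0,0,-1])
P=[np.array([.5404,.0937,.1971]),np.array([.5407,.0934,.1076])]
# center of near-edge strip: left bottom, left top, right bottom, right top
O=[[(239.3,127.5),(238.3,107.6),(268.9,120.5),(268.,100.2)],[(241.6,171),(241.2,153.5),(269,163.5),(268.5,145.5)]]
def pred(p,fix):
    dx,dy,dz,r,L=p; o=[]
    for c in P:
        o.append([proj('side',c+[dx,dy,dz]+s*r*j-.011*ty+[0,0,h]) for s in(-1,1) for h in(0,L)])
    return np.array(o)
s=least_squares(lambda p:(pred(p,0)-np.array(O)).ravel(),[0,0,0,.028,.038])
np.set_printoptions(precision=4,suppress=True)
print(s.x,s.cost);C=np.linalg.inv(s.jac.T@s.jac);print(np.sqrt(np.diag(C)))
for dy in(-.03,0,.02,.04,.06):
    q=least_squares(lambda p:(pred([p[0],dy,*p[1:]],0)-np.array(O)).ravel(),[0,0,.028,.038]);print(dy,q.x,q.cost,q.fun.round(1))
E
```

```text
[-0.0018  0.0001  0.0393  0.0295  0.0381] 1.4819580778370067
[0.001  0.0131 0.0068 0.0008 0.0015]
-0.03 [-0.0037  0.0547  0.0284  0.0367] 4.317209400319129 [-0.1 -0.5 -0.5 -0.8 -0.8 -1.1 -0.5 -0.6  0.8  1.3  0.   0.8  0.7  0.5
  0.6  0.8]
0 [-0.0018  0.0393  0.0295  0.0381] 1.4819803570688674 [-0.1  0.2 -0.4 -0.  -0.8 -0.3 -0.5  0.2  0.8  0.4 -0.1 -0.1  0.6 -0.4
  0.6 -0.1]
0.02 [-0.0005  0.0291  0.0302  0.0391] 2.581430310996614 [-0.   0.7 -0.4  0.5 -0.8  0.1 -0.5  0.7  0.7 -0.1 -0.1 -0.6  0.6 -0.9
  0.6 -0.7]
0.04 [0.0007 0.0189 0.0309 0.04  ] 5.697591747302516 [-0.   1.2 -0.4  1.  -0.8  0.6 -0.5  1.2  0.7 -0.6 -0.1 -1.2  0.6 -1.4
  0.5 -1.2]
0.06 [0.002  0.0086 0.0317 0.0409] 10.557093686195103 [ 0.   1.6 -0.3  1.5 -0.8  1.  -0.5  1.6  0.6 -1.1 -0.2 -1.7  0.6 -1.9
  0.5 -1.7]
```

The fit of both views puts the visible pads about 39 mm above the reported TCP, with no lateral offset. I'll check how far they swing by closing part way, which is still clear of the tang.

>>> {"name": "step_arm", "arguments": {"fingers": [0.3,0.3,0.3,0.3], "slide": [[4,0,-0.8],[4,0,0],[4,0,0],[0,0,0]], "dr": [[0,0,0],[0,0,0],[0,0,0],[0,0,0]]}}

```text
time_s: 4.65
eef_pos: [0.5394, 0.093, 0.0949]
orientation: [-0.324, 1.548, 0.324]
force: [-0.2, 0.5, -0.3]
gripper_width: 0.302
```

```bash
python3 plan.py .540 .093 .107 23.5; python3 - <<'E'
from h import *
im=snapshot('side')
crop(im,215,125,80,75,8,'pics/s4.png')
E
```

```text
t 4.65 p [0.5394 0.093  0.0949] jaw 23.64 tilt 0.07 F [-0.18  0.53 -0.35] M [ 0.002 -0.011 -0.013] w 0.302
need world [ 0.6  0.  12.1] rv tool [ 0.14 -0.06 -0.03] now in tool mm [-12.1  -0.2   0.6]
```

View pics/s4.png

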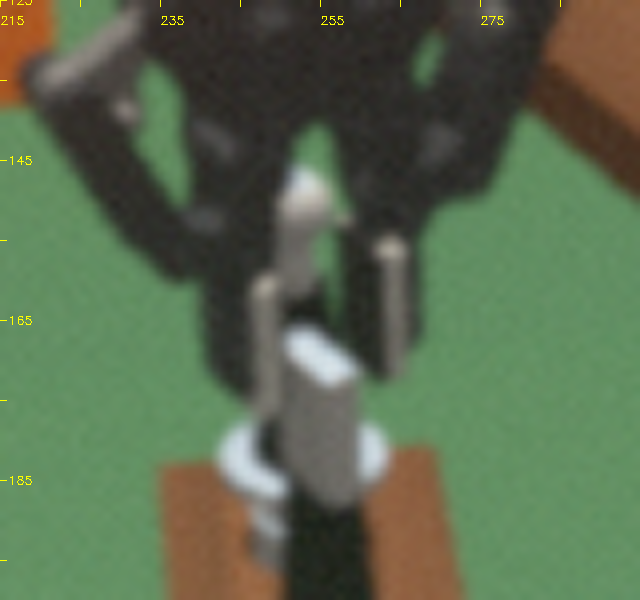

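The pad tips (about (247,177) and (264,172)) are roughly 5–7 mm below the tang's top (254,169). So the real tip sits about 35 mm above the reported TCP. I'll go 22 mm lower with the fingers wider, which is safe under either reading, and look again.

>>> {"name": "step_arm", "arguments": {"fingers": [0.5,0.5,0.5,0.5,0.5], "slide": [[0,0,0.5],[8,0,0],[8,0,0],[6,0,0],[0,0,0]], "dr": [[0,0,0],[0,0,0],[0,0,0],[0,0,0],[0,0,0]]}}

```text
time_s: 5.32
eef_pos: [0.5396, 0.0932, 0.0725]
orientation: [-0.323, 1.548, 0.324]
force: [-0.5, -0.4, -0.0]
gripper_width: 0.496
```

```bash
python3 plan.py .540 .093 .072 23.5; python3 - <<'E'
from h import *
im=snapshot('side')
crop(im,215,125,80,75,8,'pics/s5.png')
E
```

```text
t 5.325 p [0.5396 0.0932 0.0725] jaw 23.64 tilt 0.11 F [-0.5  -0.38 -0.05] M [ 0.008  0.014 -0.04 ] w 0.496
need world [ 0.4 -0.2 -0.5] rv tool [ 0.14 -0.1  -0.04] now in tool mm [ 0.5 -0.3  0.3]
```

View pics/s5.png

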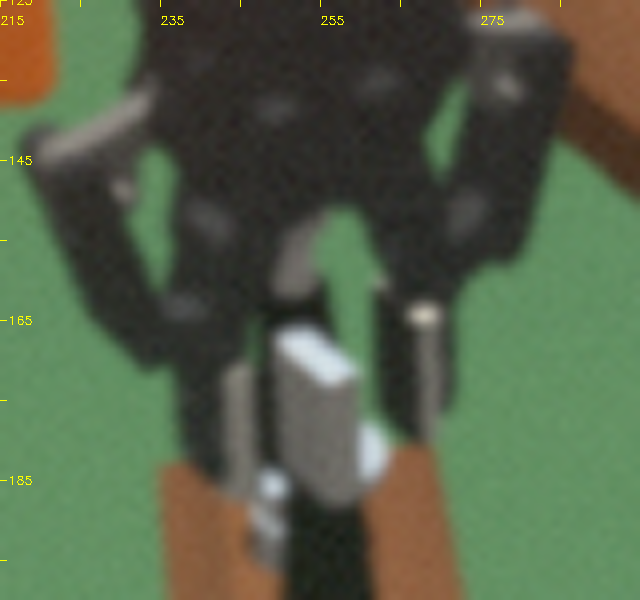

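The pad tips (243,187) and (268,180) now bracket the lower part of the tang, whose near bottom is at about (256,188). I'll go 2 mm lower and close.

>>> {"name": "step_arm", "arguments": {"fingers": [0.5,0,0,0,0,0,0], "slide": [[2,0,0],[0,0,0],[0,0,0],[0,0,0],[0,0,0],[0,0,0],[0,0,0]], "dr": [[0,0,0],[0,0,0],[0,0,0],[0,0,0],[0,0,0],[0,0,0],[0,0,0]]}}

```text
time_s: 6.25
eef_pos: [0.5405, 0.0932, 0.0719]
orientation: [-0.324, 1.546, 0.324]
force: [-0.5, 0.9, 2.8]
gripper_width: 0.106
```

```bash
python3 plan.py .540 .093 .072 23.5; python3 - <<'E'
from h import *
im=snapshot('side')
crop(im,215,125,80,75,8,'pics/s6.png')
E
```

```text
t 6.25 p [0.5405 0.0932 0.0719] jaw 23.64 tilt 0.02 F [-0.55  0.86  2.79] M [-0.074  0.12  -0.02 ] w 0.106
need world [-0.5 -0.2  0.1] rv tool [0.14 0.02 0.01] now in tool mm [-0.1  0.  -0.5]
```

View pics/s6.png

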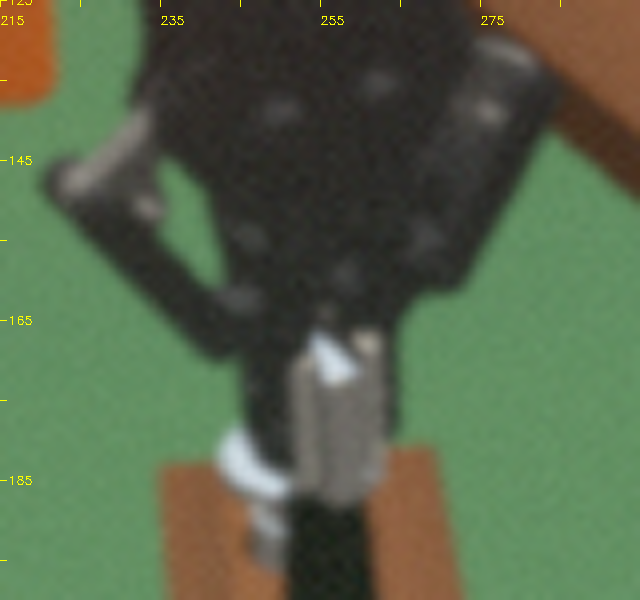

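Gripped at an opening of about 9–10 mm. Lifting.

>>> {"name": "step_arm", "arguments": {"fingers": [0,0,0,0,0,0,0], "slide": [[-5,0,0],[-10,0,0],[-20,0,0],[-20,0,0],[-20,0,0],[-5,0,0],[0,0,0]], "dr": [[0,0,0],[0,0,0],[0,0,0],[0,0,0],[0,0,0],[0,0,0],[0,0,0]]}}

```text
time_s: 7.18
eef_pos: [0.5405, 0.0932, 0.1521]
orientation: [-0.324, 1.546, 0.323]
force: [0.6, 0.6, -1.8]
gripper_width: 0.108
```

```bash
python3 plan.py .512 -.164 .152 4.8 16; python3 - <<'E'
from h import *
im=snapshot('side')
crop(im,205,85,110,115,5,'pics/s7.png')
E
```

```text
t 7.175 p [0.5405 0.0932 0.1521] jaw 23.64 tilt 0.05 F [ 0.57  0.56 -1.83] M [-0.01   0.009  0.004] w 0.108
need world [-2.850e+01 -2.572e+02 -1.000e-01] rv tool [1.884e+01 5.000e-02 1.000e-02] now in tool mm [ 1.000e-01 -2.242e+02 -1.292e+02]
dr [1.2, 0.0, 0.0]
[[0.0, -14.0, -8.0], [0.0, -14.0, -8.0], [0.0, -14.0, -7.0], [0.0, -14.0, -7.0], [0.0, -15.0, -7.0], [0.0, -15.0, -7.0], [0.0, -15.0, -6.0], [0.0, -15.0, -6.0], [0.0, -15.0, -6.0], [0.0, -15.0, -5.0]]
[[0.0, -15.0, -5.0], [0.0, -15.0, -5.0], [0.0, -16.0, -4.0], [0.0, -16.0, -4.0], [0.0, -16.0, -4.0], [0.0, -16.0, -3.0]]
```

View pics/s7.png

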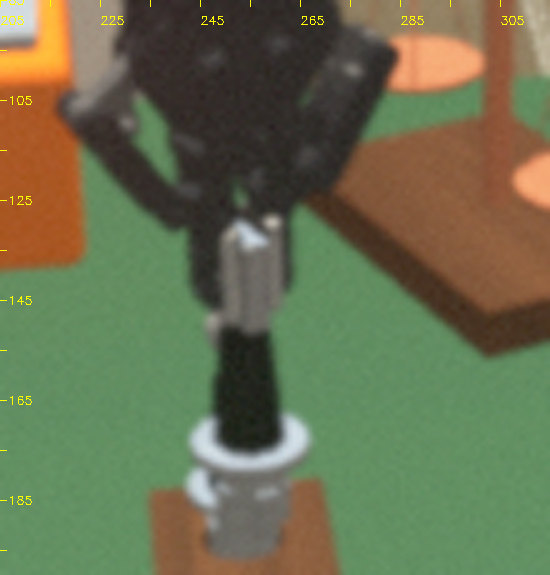

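The mandrel hangs upright with its collar at (253,173), and the force reading of -1.8 N matches its weight. Carrying it over the socket.

>>> {"name": "step_arm", "arguments": {"fingers": [0,0,0,0,0,0,0,0,0,0], "slide": [[0,-14,-8],[0,-14,-8],[0,-14,-7],[0,-14,-7],[0,-15,-7],[0,-15,-7],[0,-15,-6],[0,-15,-6],[0,-15,-6],[0,-15,-5]], "dr": [[1.2,0,0],[1.2,0,0],[1.2,0,0],[1.2,0,0],[1.2,0,0],[1.2,0,0],[1.2,0,0],[1.2,0,0],[1.2,0,0],[1.2,0,0]]}}

```text
time_s: 8.48
eef_pos: [0.5222, -0.0678, 0.1516]
orientation: [-0.158, 1.565, 0.158]
force: [-0.3, -0.1, -1.0]
gripper_width: 0.104
```

>>> {"name": "step_arm", "arguments": {"fingers": [0,0,0,0,0,0,0,0], "slide": [[0,-15,-5],[0,-15,-5],[0,-16,-4],[0,-16,-4],[0,-16,-4],[0,-16,-3],[0,0,0],[0,0,0]], "dr": [[1.2,0,0],[1.2,0,0],[1.2,0,0],[1.1,0,0],[1.1,0,0],[1.1,0,0],[0,0,0],[0,0,0]]}}

```text
time_s: 9.48
eef_pos: [0.5117, -0.1633, 0.1515]
orientation: [-0.064, 1.57, 0.065]
force: [0.8, -0.0, -2.9]
gripper_width: 0.104
```

```bash
python3 plan.py .512 -.164 .152 4.8; python3 - <<'E'
from h import *
im=snapshot('side')
crop(im,190,190,160,130,5,'pics/s8.png')
cv2.imwrite('pics/t8.png',snapshot('top'))
E
```

```text
t 9.475 p [ 0.5117 -0.1633  0.1515] jaw 4.74 tilt 0.03 F [ 0.75 -0.02 -2.87] M [0.004 0.007 0.045] w 0.104
need world [ 0.3 -0.7  0.5] rv tool [-0.06 -0.   -0.03] now in tool mm [-0.5 -0.7  0.2]
```

View pics/s8.png

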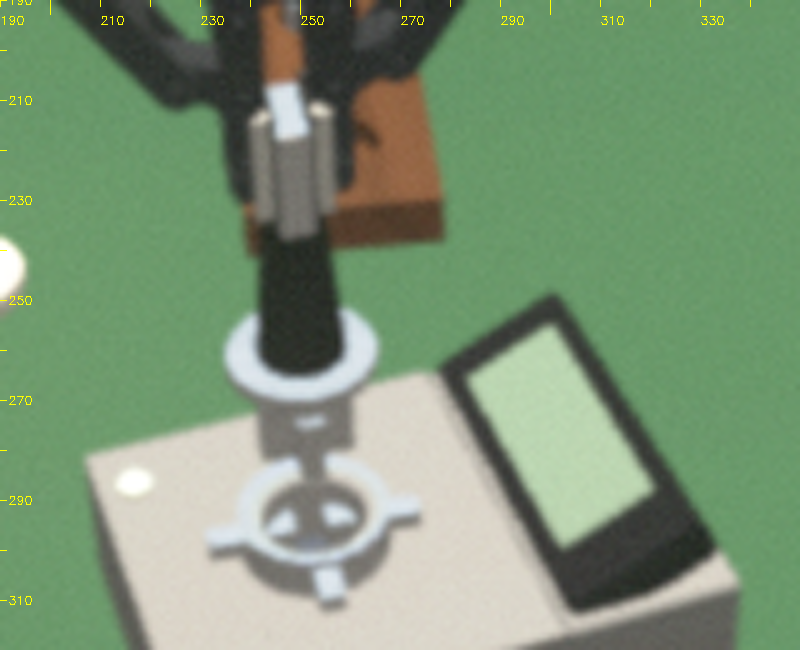

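View pics/t8.png

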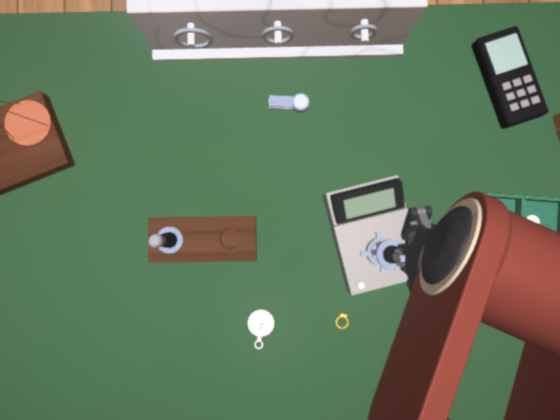

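```bash
python3 - <<'E'
from h import *
crop(cv2.imread('pics/t8.png'),345,215,80,70,9,'pics/t8c.png')
T=lambda c,u,v,s:((c[0]+.5)/s-.5+u,(c[1]+.5)/s-.5+v)
e=lambda c:T(c,190,190,5)
np.set_printoptions(precision=4,suppress=True)
print('collar side',atz('side',e((302,350)),.1296),'tang',atz('side',e((286.5,110.5)),.2176))
print('pred side',proj('side',[.5117,-.1633,.1296]),e((302,350)),'top pred',proj('top',[.5117,-.1633,.1296]))
tt=[atz('side',e(c),.2176) for c in [(267,85),(296,82),(307,135),(277,140)]]
ax=tt[0]-tt[3]+tt[1]-tt[2];print('tang long',np.degrees(np.arctan2(ax[1],ax[0])),np.linalg.norm(ax)/2)
P=[atz('side',e(c),.062) for c in [(207,540),(420,506),(331,604),(297,458)]]
v=P[1]-P[0];print('arm',np.degrees(np.arctan2(v[1],v[0])),np.linalg.norm(v))
print('rim',atz('side',e((313,511)),.065))
E
```

```text
collar side [ 0.5116 -0.1633  0.1296] tang [ 0.5117 -0.1633  0.2176]
pred side [250.0428 259.5974] (250.0, 259.6) top pred [392.0649 253.9753]
tang long 92.15550997601729 0.026990122973438436
arm 4.570812830694604 0.06795029699326631
rim [ 0.5117 -0.1653  0.065 ]
```

View pics/t8c.png

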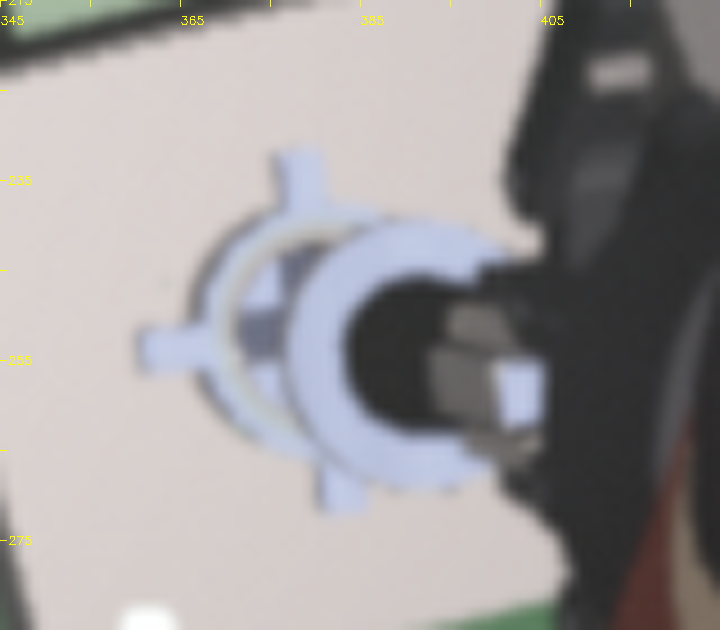

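Both views put the collar centre within 0.5 mm of the reported TCP, with no tilt. The lugs are within about 1° of the slots and the socket is at about (0.512, -0.164). Lowering into the bore.

>>> {"name": "step_arm", "arguments": {"fingers": [0,0,0,0,0,0,0], "slide": [[0,-0.7,0.3],[8,0,0],[8,0,0],[8,0,0],[6,0,0],[4,0,0],[0,0,0]], "dr": [[0,0,0],[0,0,0],[0,0,0],[0,0,0],[0,0,0],[0,0,0],[0,0,0]]}}

```text
time_s: 10.45
eef_pos: [0.5119, -0.1641, 0.1172]
orientation: [-0.065, 1.57, 0.065]
force: [-0.0, 0.4, -1.6]
gripper_width: 0.113
```

```bash
python3 plan.py .512 -.1642 .093 4.8; python3 - <<'E'
from h import *
crop(snapshot('side'),190,220,150,110,5,'pics/s9.png')
crop(snapshot('top'),345,215,80,70,9,'pics/t9.png')
E
```

```text
t 10.45 p [ 0.5119 -0.1641  0.1172] jaw 4.74 tilt 0.04 F [-0.    0.38 -1.63] M [-0.018 -0.01  -0.007] w 0.113
need world [  0.1  -0.1 -24.2] rv tool [-0.06 -0.04 -0.02] now in tool mm [24.2 -0.1  0.1]
```

View pics/s9.png

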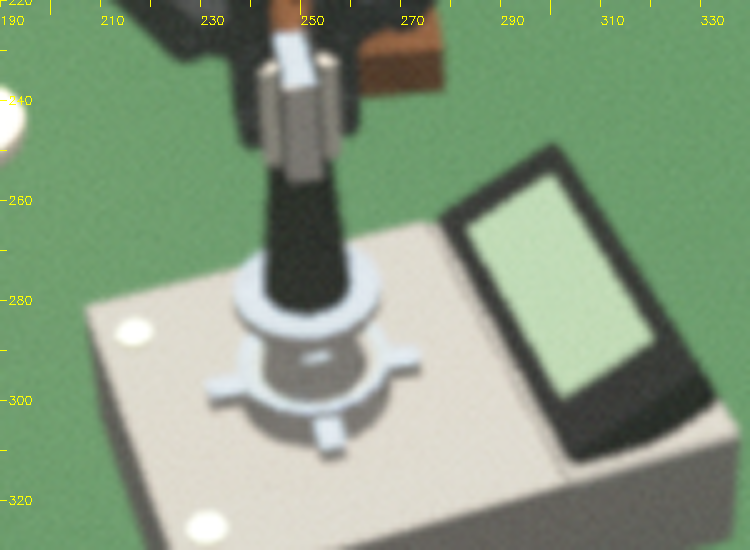

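View pics/t9.png

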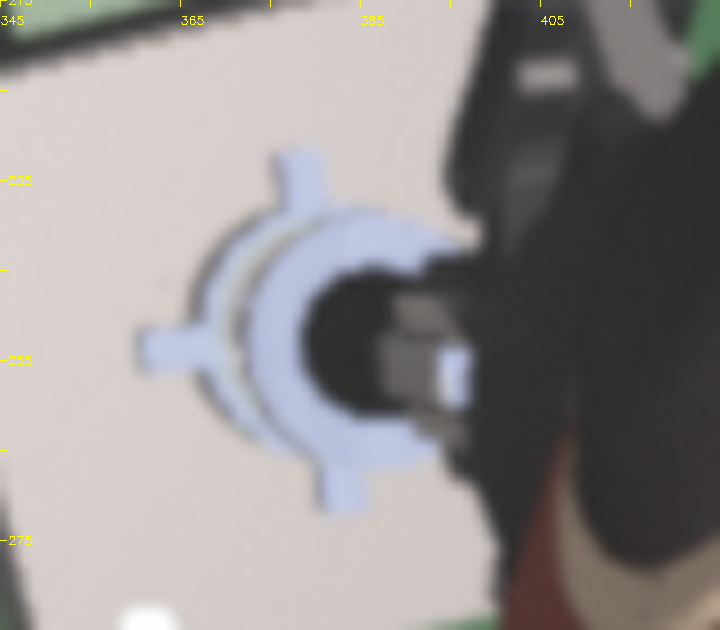

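The foot is about 10 mm into the bore, the force shows only the weight, and the socket hasn't moved. Going on in small rows, watching the force.

>>> {"name": "step_arm", "arguments": {"fingers": [0,0,0,0,0], "slide": [[3,0,0],[2,0,0],[2,0,0],[2,0,0],[0,0,0]], "dr": [[0,0,0],[0,0,0],[0,0,0],[0,0,0],[0,0,0]]}}

```text
time_s: 11.18
eef_pos: [0.5119, -0.1641, 0.1083]
orientation: [-0.065, 1.57, 0.065]
force: [-0.2, -0.2, -1.6]
gripper_width: 0.11
```

The underside is now at about 46 mm, below the slot edge at 51 mm, with no contact force. The lugs are in the slots, so I'll push on.

>>> {"name": "step_arm", "arguments": {"fingers": [0,0,0,0,0,0], "slide": [[3,0,0],[3,0,0],[2,0,0],[2,0,0],[2,0,0],[0,0,0]], "dr": [[0,0,0],[0,0,0],[0,0,0],[0,0,0],[0,0,0],[0,0,0]]}}

```text
time_s: 11.92
eef_pos: [0.5123, -0.1643, 0.0973]
orientation: [-0.065, 1.57, 0.065]
force: [-1.5, 1.4, 3.3]
gripper_width: 0.108
```

```bash
python3 plan.py .512 -.1642 .093 4.8
```

```text
t 11.925 p [ 0.5123 -0.1643  0.0973] jaw 4.74 tilt 0.02 F [-1.47  1.45  3.28] M [0.184 0.451 0.014] w 0.108
need world [-0.3  0.1 -4.3] rv tool [-0.06  0.01  0.01] now in tool mm [ 4.3  0.1 -0.3]
```

>>> {"name": "step_arm", "arguments": {"fingers": [0,0,0,0], "slide": [[1.5,0,0],[1.5,0,0],[1,0,0],[0,0,0]], "dr": [[0,0,0],[0,0,0],[0,0,0],[0,0,0]]}}

```text
time_s: 12.42
eef_pos: [0.5124, -0.1643, 0.0933]
orientation: [-0.065, 1.569, 0.065]
force: [-2.5, 0.6, 5.9]
gripper_width: 0.108
```

>>> {"name": "step_arm", "arguments": {"fingers": [0,0,0], "slide": [[0.5,0,0],[0,0,0],[0,0,0]], "dr": [[0,0,0],[0,0,0],[0,0,0]]}}

```text
time_s: 12.8
eef_pos: [0.5124, -0.1643, 0.0929]
orientation: [-0.065, 1.569, 0.065]
force: [-2.8, 1.4, 6.1]
gripper_width: 0.105
```

```bash
python3 plan.py .512 -.1642 .093 4.8; python3 - <<'E'
from h import *
crop(snapshot('side'),190,220,150,110,5,'pics/s10.png')
E
```

```text
t 12.8 p [ 0.5124 -0.1643  0.0929] jaw 4.74 tilt 0.03 F [-2.83  1.35  6.07] M [0.348 0.734 0.018] w 0.105
need world [-0.4  0.1  0.1] rv tool [-0.06  0.02  0.01] now in tool mm [-0.1  0.1 -0.3]
```

View pics/s10.png

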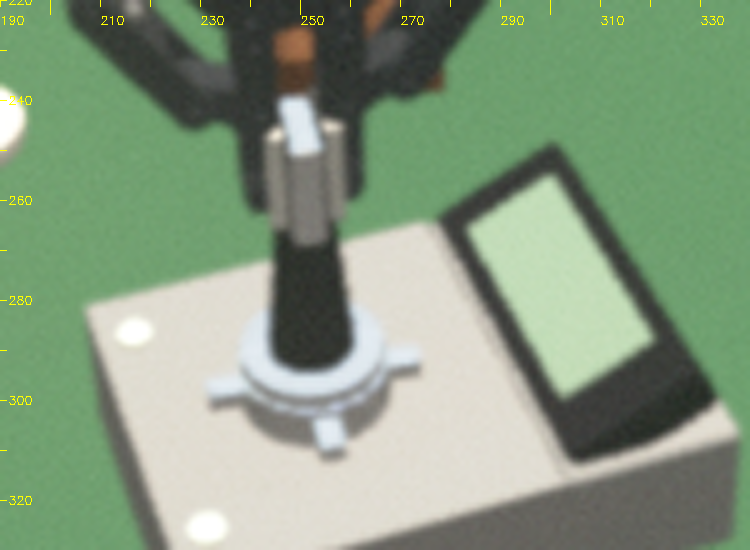

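The collar is almost down on the rim. The spring load of about 7.9 N implies roughly 5 mm of pad travel. I'll press until the force jumps.

>>> {"name": "step_arm", "arguments": {"fingers": [0,0,0], "slide": [[0.8,0,0],[0,0,0],[0,0,0]], "dr": [[0,0,0],[0,0,0],[0,0,0]]}}

```text
time_s: 13.22
eef_pos: [0.5125, -0.1643, 0.0929]
orientation: [-0.065, 1.569, 0.065]
force: [-4.1, 1.8, 10.0]
gripper_width: 0.111
```

>>> {"name": "step_arm", "arguments": {"fingers": [0,0,0], "slide": [[0.7,0,0],[0,0,0],[0,0,0]], "dr": [[0,0,0],[0,0,0],[0,0,0]]}}

```text
time_s: 13.6
eef_pos: [0.5126, -0.1644, 0.0928]
orientation: [-0.065, 1.569, 0.065]
force: [-5.0, 2.8, 13.0]
gripper_width: 0.104
```

The TCP has stopped at 92.8 mm while the force rises, so the collar is on the rim. One last check.

>>> {"name": "step_arm", "arguments": {"fingers": [0,0,0,0], "slide": [[0,0,0],[0,0,0],[0,0,0],[0,0,0]], "dr": [[0,0,0],[0,0,0],[0,0,0],[0,0,0]]}}

```text
time_s: 14.1
eef_pos: [0.5126, -0.1644, 0.0928]
orientation: [-0.065, 1.569, 0.065]
force: [-5.7, 3.3, 13.5]
gripper_width: 0.111
```

```bash
python3 plan.py .512 -.1642 .093 4.8; python3 - <<'E'
from h import *
crop(snapshot('side'),205,230,100,85,8,'pics/s11.png')
cv2.imwrite('pics/t11.png',snapshot('top'))
E
```

```text
t 14.1 p [ 0.5126 -0.1644  0.0928] jaw 4.75 tilt 0.03 F [-5.7   3.34 13.55] M [ 0.56   1.294 -0.02 ] w 0.111
need world [-0.6  0.2  0.2] rv tool [-0.05  0.03  0.02] now in tool mm [-0.2  0.2 -0.5]
```

View pics/s11.png

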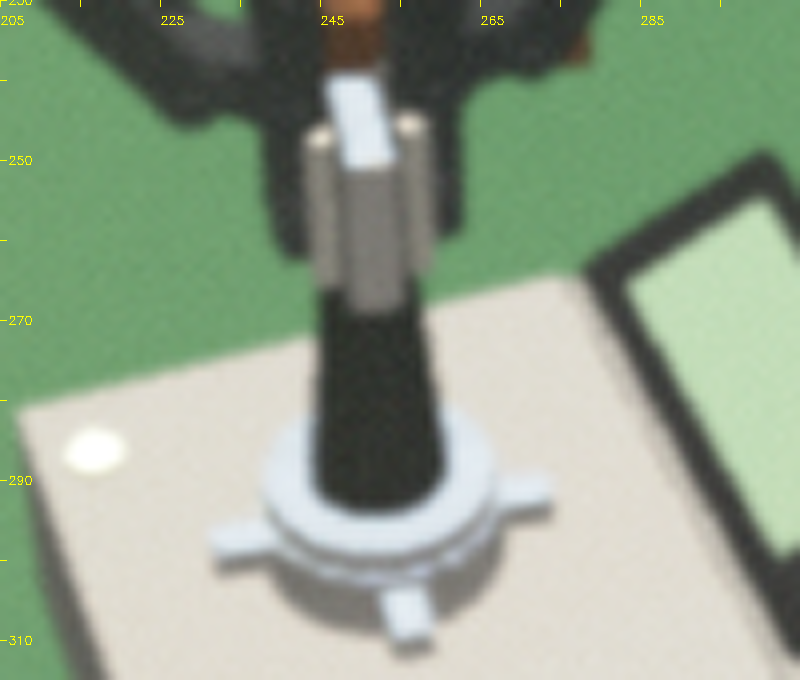

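View pics/t11.png

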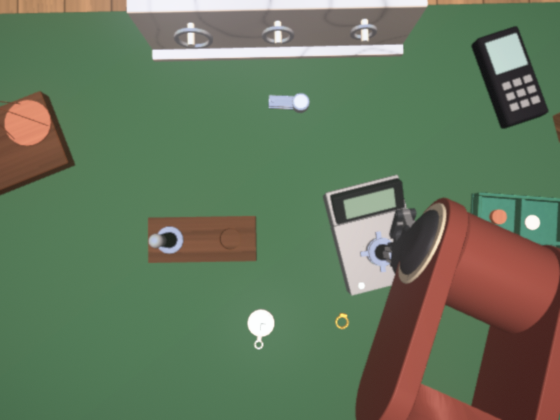

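```bash
python3 - <<'E'
from h import *
for z in (.069,.071,.073,.075): print(z,proj('side',[.5125,-.1644,z]),[proj('side',[.5125,-.1644-.023,z])[1]])
print('obs',205+379/8-.4,230+478/8-.4,'front edge',230+553/8-.4)
s=monitor.state();print(s['time_s'],s['force'],s['qvel'].round(4))
E
```

```text
0.069 [252.51880036 289.49189744] [np.float64(299.9068678520076)]
0.071 [252.45909001 288.56024656] [np.float64(298.9674941880763)]
0.073 [252.39920739 287.62590783] [np.float64(298.0253431093479)]
0.075 [252.33915176 286.6888696 ] [np.float64(297.0804022797512)]
obs 251.975 289.35 front edge 298.725
14.2 [-5.24499825  2.34997723 13.14804317] [-0.0005 -0.     -0.0008 -0.0003 -0.0005 -0.    ]
```

Vision puts the collar's top at about 70–71 mm, and fully home is 71 mm. The arm is at rest. Handing in.

```bash
python3 -c "
from cell import bot
print(bot.sign_off())"
```

```text
the job is handed in; nothing more can be done
None
```

I lifted the keyed mandrel out of the stand by its tang, turned it about 19° so the lugs lined up with the slots, and pressed it into the socket until the collar met the rim. I handed the job in at about 14.2 s, still gripping and pressing; no verdict came back.

**Last checks:**
- **Depth:** the TCP stopped at 92.8 mm while the upward force rose to about 13 N, so the collar is on the rim. The side view put the collar's top at about 70–71 mm, against 71 mm for fully home.
- **Position:** the TCP was about 0.7 mm from the estimated socket axis, with a tool tilt of 0.03° and the arm at rest. In both earlier views (before insertion) the mandrel was within 0.5 mm of the TCP.
- **Other items:** in the last top view the plain mandrel, loupe, signet ring and watch looked unmoved. I did not measure them.

**What disagreed:**
- **Finger height:** the camera showed the fingertips about 35–39 mm above the reported TCP, more than the stated 13 mm swing explains. I set the grasp height from the pictures, and the offset stayed consistent.
- **Socket position:** the two cameras disagreed by about 2 mm on the socket's y position. I used a value between them.
- **Sideways force:** about 6 N of side load remained on the tool at the end.

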